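Stopper a sample bottle and crimp it with the pedal press

ROBOT

A 6-joint arm with a two-finger parallel gripper is mounted at the origin on a cart in front of the work surface, level with it; the furniture and walls round the work are solid. World frame = base frame: x ahead of the robot, y to its left, z up, the work surface at z = 0. Lengths are in mm, angles in rad, forces in N, time in s.
With the tool pointing down it reaches from about 300 to 825 mm from the base axis. Payload 5.4 kg.
Tool frame: the origin (TCP) lies between the finger pads; the fingertips stand 14 mm ahead of it and the grasp point (between the pads) lies 5 mm behind it; z points along the fingers, x is the direction in which the jaws open and shut, and the axes are right-handed (so a half turn about z gives the same grasp; the last joint's range is limited). The gripper opens to 92 mm and grips with 3 to 60 N. Pads are 20 mm wide; open, the fingers measure 128 mm over their backs; the gripper's body (75 mm by 189 mm) begins 69 mm behind the grasp point.
Start: joints at [0.934, 0.158, 1.597, -0, 1.386, -0.21], TCP at [238.034, 523.398, 228.601] pointing down, gripper open.
Joint ranges: [-2.91, 2.91], [-0.94, 2.29], [0.18, 2.7], [-1.29, 4.43], [0.17, 2.64], [-3, 3]. Speed limits (rad/s): [2.57, 2.57, 3.14, 3.14, 3.14, 3.14].

INTERFACE

Orientations are given as a rotation vector (axis times angle).
In Python, from rig import robot gives the robot as it stands.
- The arm moves only by the tool step_arm, never from a script. Its argument "motion" is a list of rows, each a list of 4 numbers: the shift along the tool's x, y, z in m, then the turn about the tool's z in degrees. In form: [[dx, dy, dz, turn], ...]. A call has 1 to 8 rows; each row is the pose to reach, as a shift and turn from the pose commanded when the call began, along the tool's axes at that moment; what a row does not reach only later rows make up. A row lasts 1/8 s, in which the tool goes at most 62.5 mm and 10.7 degrees, less where a joint would pass 70% of its speed; a pose out of reach is approached as far as the arm can. A call with a gripper value outside its range is refused whole. "grip" is the gripper command: -1 is shut, 1 is fully open, values between are in proportion, set as the call begins (left out, the last holds). The fingers move at their own pace and stop on an object; "force" is the grip in N (left out, the last holds). Time passes only in rows, so rows that repeat a pose let the fingers close. It gives the time, the measured TCP pose, the force and the opening at its end, in the units of the state.
- robot.state(): the state, without advancing time (a new reading comes with each control period).
- robot.get_image(name): name is "scene" or "top" or "wrist"; returns the picture (420x560x3 uint8, blue, green, red); there is no depth.
- robot.camera_info(name): a dict with "fx", "fy", "cx", "cy" (pixels), "k1" (the pictures are not rectified: a ray, as slopes to the right and down, at radius r is drawn at 1 + k1 r^2 times it, then the intrinsics apply), "T" (4x4, takes a point from camera to world coordinates); the wrist camera has in their place "tool_from_camera" (4x4, takes a point from camera to tool coordinates, whose origin is the TCP and whose axes are the tool frame's). Camera axes: x right, y up, looking along -z (the intrinsics and any distortion apply to the point x, -y, -z); pixel columns grow to the right and rows downward; lengths in mm; the calibration is good to about 2 mm. A picture is of the moment at which its call begins: read the wrist's pose just before it. camera_info takes no time and is no camera call.
- robot.hand_in(): hands the job in, once; it reports no verdict.
The state is a dict: "t": time; "joint_pos": joint angles; "joint_vel": joint speeds; "tau": joint torques, N m; "tool_pos": TCP position; "ee_rot": TCP orientation; "force": force on the tool from outside, world axes, zero at the start; "ft_torque": the same for the moment, N m; "grip_width": opening from 0.0 (shut) to 1.0 (fully open).
Only numpy, scipy, OpenCV 4.12 (cv2) and the standard library are available. Lean on these libraries where they do the work, as an engineer would, in place of code of your own. Each camera call takes 0.05 s, during which the arm holds its last target. There are 200 camera calls.

TASK

The amber sample bottle clamped in the green pedal press is closed with a white transport plug: pull the plug out and lay it in the small grey tray, then set the blue stopper fully down in the bottle's neck and let go of it. Then push the press's pedal all the way down to its stop with the gripper, so that the jaws close round the stopper, keep it down for about a second and let it spring back up. Do not knock or push away the two vials, the small amber bottle and the tall bottle standing around.

Things in the scene. Friction and masses are not known exactly. Their poses are not given: they have to be found in the camera images.
- press: Pedal press bolted to the desk: green base plate 170 (x) x 220 (y) x 10 mm. Origin: centre of its underside; x to its back (the pedal's free end is at the front), y to its left, z up. On its left half (x 0, y +60 mm) an amber bottle stands fixed, with steel jaws in front of and behind its neck; on its right half (y -62 mm) is the pedal; a green housing 51 mm high between them.
- mouth (a point): Centre of the fixed bottle's mouth, in the plane of its rim, 80 mm above the desk; axes as press. Bore 28 mm across, straight, over 14 mm, wider below; neck 36 mm across outside; bottle body 56 mm.
- pedal (a joint): Angle of the steel pedal (rad): 0 at rest, sprung up (free end 0.4 rad above level); 0.32 down on its stop (still 0.08 rad above level). About 10 N at pedal_pad hold it down. It turns about a level axis along the press's y, at x +68, y -62, z 24 mm in press.
- pedal_pad (a point): Middle of the black ribbed pad on the upper face of the steel pedal, the place to push, 105 mm from the hinge (pedal 128 mm long, 58 mm wide; pad 60 x 50 mm). At rest it is 70 mm above the desk and at x -26 mm in press; on the stop 38 mm above the desk and at x -36 mm. It moves with the pedal.
- cap: White transport plug, loose; at the start in the bottle's neck. From its origin (centre of its foot), upwards: plug 14 mm long tapering from 25 mm to 23 mm across at the foot, flange 34 mm across and 5 mm thick (rests on the rim), round grip knob 18 mm across and 30 mm tall; 49 mm tall in all. z axis along it, up.
- stopper: Blue tapered stopper, loose, standing on its foot on the desk among the vials and the small bottle. From its origin (centre of its foot), upwards: plug 22 mm long, 21 mm across at the foot and 25 mm under the flange, flange 34 mm across and 5 mm thick, round grip knob 20 mm across and 30 mm tall; 57 mm tall in all. z axis along it, up.
- stopper_seat (a point): Centre of the underside of the blue stopper's flange, 22 mm above its foot; lies in the mouth's plane when the stopper is fully down.
- tray: Small grey open tray 110 x 110 x 28 mm, walls 4 mm, fixed to the desk. Origin: centre of its underside, z up; axes along its sides.
- vial_green: Amber dropper vial with a green tip, 22 mm across, 63 mm tall, standing loose; origin centre of its underside. Bystander.
- vial_red: Amber dropper vial with a red tip, 22 mm across, 63 mm tall, standing loose; origin centre of its underside. Bystander.
- amber_bottle: Small amber bottle with a black cap, 56 x 47 mm, 77 mm tall, standing loose; origin centre of its underside. Bystander.
- tall_bottle: Tall white-capped bottle, 83 mm across, 226 mm tall, standing loose behind the press; origin centre of its underside. Bystander.
- jaw_front (a joint): Slide (m) of the steel jaw in front of the neck, driven by the pedal: 0 open, 0.013 shut. The back jaw mirrors it. Jaws lie 72 to 84 mm above the desk, 62 mm wide along the press's y; open, they reach from 33 to 57 mm from the bottle's axis in x; shut, 20 mm from it (1.5 mm or more clear of a seated stopper's flange).

How it is judged (in metres and radians):
On the way, in this order (a step that is already met when the one before it is completed fails the run):
1. the white plug is out of the neck, lies in the grey tray and is let go (x of cap in the frame of tray between -0.05 and 0.05 m and y of cap in the frame of tray between -0.05 and 0.05 m and z of cap in the frame of tray below 0.03 m and contact force between the fingers and cap below 0.1 N and linear speed of cap below 0.05 m/s), for 0.2 s.
2. the blue stopper is fully down in the neck and let go (horizontal distance between stopper_seat and mouth below 0.003 m and z of stopper_seat in the frame of mouth between -0.002 and 0.002 m and angle between stopper's own z axis and vertical below 0.08 rad and contact force between the fingers and stopper below 0.1 N), for 0.2 s.
3. the pedal is held down on its stop with the stopper in place (value of joint pedal above 0.3 rad and horizontal distance between stopper_seat and mouth below 0.003 m and z of stopper_seat in the frame of mouth between -0.002 and 0.002 m and angle between stopper's own z axis and vertical below 0.08 rad), for 0.5 s.
At the end, for the whole second after the job is handed in: The white plug lies at rest in the grey tray (foot within 50 mm of its centre along both sides, under 30 mm high); the blue stopper is fully down in the neck (flange within 2 mm of the rim, 3 mm off centre, 0.08 rad upright), at rest; the pedal is back up (below 0.04 rad) (all of step 1 and horizontal distance between stopper_seat and mouth below 0.003 m and z of stopper_seat in the frame of mouth between -0.002 and 0.002 m and angle between stopper's own z axis and vertical below 0.08 rad and value of joint pedal below 0.04 rad and linear speed of stopper below 0.05 m/s); the robot touches nothing.
It fails at once if the green-tipped vial is shifted by more than 25 mm or tipped by more than 0.35 rad (distance of vial_green from where it was at the start of the episode above 0.025 m or angle between vial_green's own z axis and vertical above 0.35 rad).
It fails at once if the red-tipped vial is shifted by more than 25 mm or tipped by more than 0.35 rad (distance of vial_red from where it was at the start of the episode above 0.025 m or angle between vial_red's own z axis and vertical above 0.35 rad).
It fails at once if the small amber bottle is shifted by more than 25 mm or tipped by more than 0.35 rad (distance of amber_bottle from where it was at the start of the episode above 0.025 m or angle between amber_bottle's own z axis and vertical above 0.35 rad).
It fails at once if the tall bottle is shifted by more than 25 mm or tipped by more than 0.35 rad (distance of tall_bottle from where it was at the start of the episode above 0.025 m or angle between tall_bottle's own z axis and vertical above 0.35 rad).
It also fails if it takes over 72 s, if anything falls off the work surface, if the arm or the gripper's body presses on something with over 40 N, if the wrist force passes 120 N, or if a joint passes its speed limit or range.

## Working session

There is one attempt and no reset: what is moved stays moved. The work goes in short steps, Python scripts to look and compute and a tool call to move; the robot and the scene stay as the last step left them, time stands still between calls to the robot, and variables do not carry over. Pictures are saved under pics/ and viewed, on a budget of 15 in all, crops included, one or two more only if the job needs it, and the job is handed in when it is done.

Besides the shell and the picture viewer there is one more tool, called after "Emit:" as a command line: name --pt "numbers of a row" for each row, then --argument value for the rest. step_arm: Moves the arm, as the interface text tells. Its arguments: {"type":"object","properties":{"motion":{"type":"array","items":{"type":"array","items":{"type":"number"}}},"grip":{"type":"number"},"force":{"type":"number"}},"required":["motion"]}

```bash
mkdir -p pics; ls
python3 - <<'E'
from rig import robot
import cv2,numpy as np
np.set_printoptions(precision=4,suppress=True)
print(robot.state())
for n in ("scene","top","wrist"):
    cv2.imwrite(f"pics/{n}0.png",robot.get_image(n)); print(n,robot.camera_info(n))
E
```

```text
pics
{'t': 0.0, 'joint_pos': array([ 0.9339,  0.159 ,  1.5982, -0.    ,  1.3862, -0.2101]), 'joint_vel': array([-0.0006, -0.001 ,  0.0007,  0.0009,  0.0015,  0.001 ]), 'tau': array([  0.0008, -38.5579, -32.2104,   0.0701,   0.0379,  -0.0002]), 'tool_pos': array([237.6887, 522.929 , 227.6501]), 'ee_rot': array([ 2.6409,  1.7003, -0.0027]), 'force': array([-0.4122,  0.3913,  0.0543]), 'ft_torque': array([ 0.0118, -0.0359,  0.0091]), 'grip_width': 1.002549084025408}
scene {'fx': 509.19675694928446, 'fy': 509.19675694928446, 'cx': 286.9021489974617, 'cy': 208.71616599662963, 'k1': 0.0004595705832502111, 'T': array([[   0.6853,    0.2751,   -0.6743, -242.8138],
       [  -0.7279,    0.286 ,   -0.6232, -781.3745],
       [   0.0214,    0.9179,    0.3962,  571.9877],
       [   0.    ,    0.    ,    0.    ,    1.    ]])}
top {'fx': 444.6899415881606, 'fy': 444.6899415881606, 'cx': 279.7069058417291, 'cy': 211.4616862355277, 'k1': -0.01904701469574362, 'T': array([[   0.0195,    0.9964,   -0.0826,  497.9983],
       [  -0.9998,    0.0202,    0.0085,    2.6655],
       [   0.0102,    0.0824,    0.9965, 1437.209 ],
       [   0.    ,    0.    ,    0.    ,    1.    ]])}
wrist {'fx': 343.50421830505144, 'fy': 343.50421830505144, 'cx': 278.43405157540604, 'cy': 203.36067264249914, 'k1': 0.03025593781527157, 'tool_from_camera': array([[   1.    ,   -0.0004,    0.0007,    0.0744],
       [  -0.0002,   -0.9639,   -0.2662,  -74.8459],
       [   0.0008,    0.2662,   -0.9639, -155.6834],
       [   0.    ,    0.    ,    0.    ,    1.    ]])}
```

View pics/scene0.png

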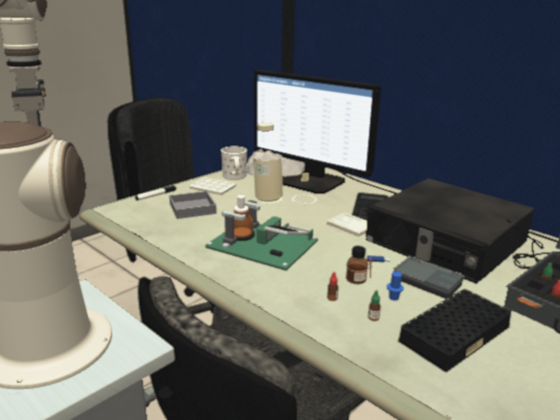

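View pics/top0.png

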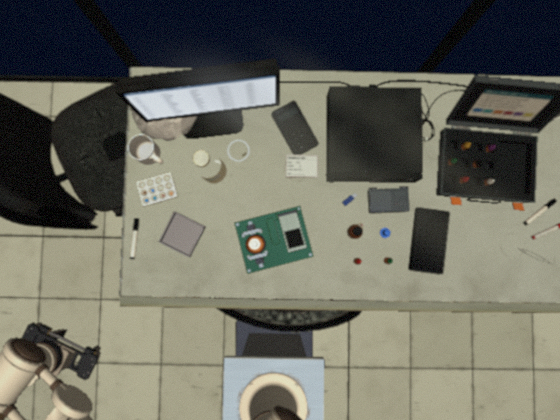

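The scene picture shows the press at about (262,240), the tray at (192,205), the stopper at (396,285), and the vials and small bottle at (333,288), (375,305) and (357,265). In the top view the press is at (273,240), the tray at (183,234), the stopper at (385,232), red at (357,261), green at (388,260), the bottle at (355,231), and the tall bottle at (210,165). Next I'll enlarge these.

```bash
cat > h.py <<'E'
import numpy as np,cv2
from scipy.spatial.transform import Rotation as R
from rig import robot
np.set_printoptions(precision=1,suppress=True)
def camT(n,st=None):
    c=robot.camera_info(n)
    if n!="wrist": return c,np.array(c["T"])
    st=st or robot.state()
    T=np.eye(4);T[:3,:3]=R.from_rotvec(st["ee_rot"]).as_matrix();T[:3,3]=st["tool_pos"]
    return c,T@np.array(c["tool_from_camera"])
def back(n,px,z,st=None):
    c,T=camT(n,st);u=np.array([(px[0]-c["cx"])/c["fx"],(px[1]-c["cy"])/c["fy"]]);s=u.copy()
    for _ in range(20): s=u/(1+c["k1"]*(s@s))
    d=T[:3,:3]@np.array([s[0],-s[1],-1]);o=T[:3,3]
    return o+d*(z-o[2])/d[2]
def proj(n,p,st=None):
    c,T=camT(n,st);q=np.linalg.inv(T)@np.append(p,1);s=np.array([q[0],-q[1]])/-q[2]
    s=s*(1+c["k1"]*(s@s));return s*[c["fx"],c["fy"]]+[c["cx"],c["cy"]]
def tool(d,st=None):  # world vector -> tool axes
    st=st or robot.state();return R.from_rotvec(st["ee_rot"]).as_matrix().T@np.array(d)
def yaw(st=None):
    st=st or robot.state();x=R.from_rotvec(st["ee_rot"]).as_matrix()[:,0];return np.degrees(np.arctan2(x[1],x[0]))
E
python3 - <<'E'
import cv2,numpy as np
t=cv2.imread("pics/top0.png")
a=cv2.resize(t[195:285,150:320],(800,424),interpolation=cv2.INTER_CUBIC)[:, :]
b=cv2.resize(t[215:270,335:405],None,fx=4,fy=4,interpolation=cv2.INTER_CUBIC)
c=np.zeros((600,800,3),np.uint8);
a=cv2.resize(t[200:280,155:320],None,fx=4.8,fy=4.8,interpolation=cv2.INTER_CUBIC);c[:384,:792]=a
b=b[:216];c[384:600,:280]=b[:216]
s=cv2.imread("pics/scene0.png");d=cv2.resize(s[240:325,315:415],None,fx=2.54,fy=2.54);c[384:384+min(216,d.shape[0]),300:300+d.shape[1]]=d[:216]
cv2.imwrite("pics/c1.png",c)
from h import *
for k,(p,z) in dict(tray=((183,234),28),capknob=((255.5,243.5),110),stop=((385,232.5),57),red=((357.5,261.5),63),green=((388,260.5),63),bot=((355,231.5),77),tall=((201,158),226)).items(): print(k,back("top",p,z))
E
```

```text
tray [537.1 295.   28. ]
capknob [510.9  61.5 110. ]
stop [ 553.3 -338.2   57. ]
red [ 462.1 -251.7   63. ]
green [ 466.9 -346.1   63. ]
bot [ 553.8 -240.9   77. ]
tall [741.9 212.2 226. ]
```

View pics/c1.png

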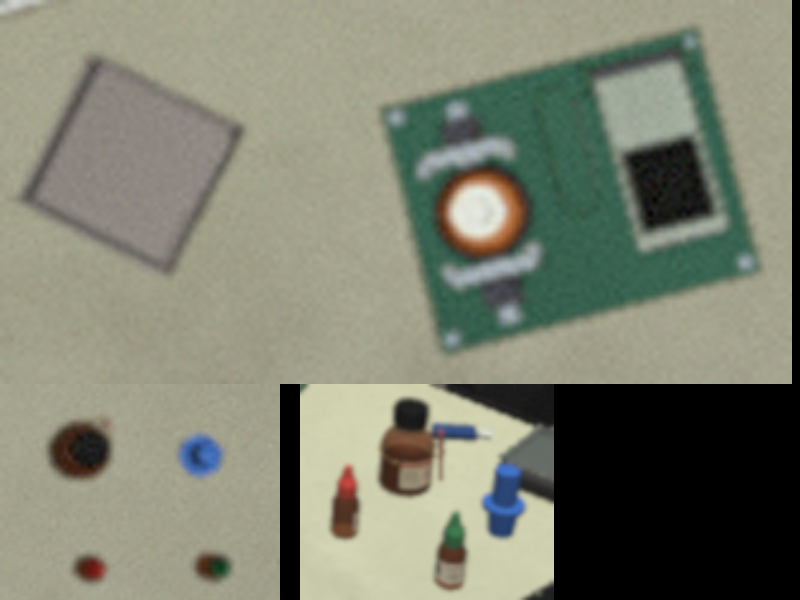

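The crop shows press corners at (382,107), (698,30), (760,268) and (445,352), the cap flange centre at (478,210), tray corners at (97,57), (243,128), (170,272) and (23,200), and the stopper at (201,455).

Run:
```python
from h import *
A=lambda u,v:(155+u/4.8-.4,200+v/4.8-.4)
B=lambda u,v:(335+u/4-.4,215+(v-384)/4-.4)
P=[back("top",A(*p),10) for p in [(382,107),(698,30),(760,268),(445,352)]]
c=np.mean(P,0);print("press",c,P)
ax=(P[0]+P[1]-P[2]-P[3]);th=np.arctan2(ax[1],ax[0]);ay=P[0]+P[3]-P[1]-P[2];print("yaw",np.degrees(th),np.degrees(np.arctan2(ay[1],ay[0]))-90)
Rz=R.from_euler("z",th).as_matrix()
print("mouth",c+Rz@[0,60,0],"flange seen",back("top",A(478,210),85),"knob",back("top",A(484,210),115))
print("pad rest",c+Rz@[-26,-62,0],"stop",c+Rz@[-36,-62,0],"seen pad",back("top",A(670,184),70))
Q=[back("top",A(*p),28) for p in [(97,57),(243,128),(170,272),(23,200)]];print("tray",np.mean(Q,0),Q)
for k,p,z in [("stop flange",(200,455),27),("red",(93,569),60),("green",(218,567),60),("bot",(90,449),77)]:print(k,back("top",B(*p),z))
print("yaw tool",yaw(), tool([0,0,1]))
```

```text
press [527.7   8.1  10. ] [array([579.7, 136. ,  10. ]), array([635.8, -74.7,  10. ]), array([ 477.4, -118.5,   10. ]), array([417.9,  89.7,  10. ])]
yaw 15.70962163256683 15.421479455334094
mouth [511.4  65.9  10. ] flange seen [511.5  66.6  85. ] knob [511.3  61.4 115. ]
pad rest [519.4 -58.6  10. ] stop [509.8 -61.3  10. ] seen pad [530.7 -55.1  70. ]
tray [537.8 297.1  28. ] [array([608. , 323.7,  28. ]), array([563. , 225.6,  28. ]), array([467.5, 270.3,  28. ]), array([512.6, 368.7,  28. ])]
stop flange [ 555.  -344.3   27. ]
red [ 464.1 -253.3   60. ]
green [ 467.4 -350.2   60. ]
bot [ 555.9 -247.4   77. ]
yaw tool 65.54672202138592 [-0. -0. -1.]
```

Emit:
step_arm --pt "-0.03 0.044 0 -10" --pt "-0.065 0.095 0 -20" --pt "-0.1 0.145 0 -30" --pt "-0.135 0.195 0 -40" --pt "-0.17 0.246 0 -40" --pt "-0.205 0.297 0 -40" --pt "-0.24 0.348 0 -40" --pt "-0.275 0.399 0 -40" --grip 0.2

```text
t: 1.15
tool_pos: [481.4, 117.1, 228.5]
ee_rot: [-1.901, -2.501, -0.0]
force: [1.0, 0.9, 0.2]
grip_width: 0.597
```

Emit:
step_arm --pt "-0.04 0.01 0 0" --pt "-0.057 0.015 0 0" --pt "-0.057 0.015 0 0" --pt "-0.057 0.015 0 0"

```text
t: 1.65
tool_pos: [509.8, 69.4, 228.4]
ee_rot: [-1.898, -2.502, -0.0]
force: [-0.3, -0.5, -0.5]
grip_width: 0.601
```

Run:
```python
from h import *
st=robot.state();im=robot.get_image("wrist");cv2.imwrite("pics/w1.png",im)
np.save("st1.npy",np.r_[st["tool_pos"],st["ee_rot"]]);print(st["tool_pos"],yaw(st),st["t"])
print(proj("wrist",[511.4,66,115],st),proj("wrist",[511.4,66,85],st))
```

```text
[509.8  69.4 228.4] 105.6308800171625 1.65
[274.  204.9] [274.4 195.9]
```

View pics/w1.png

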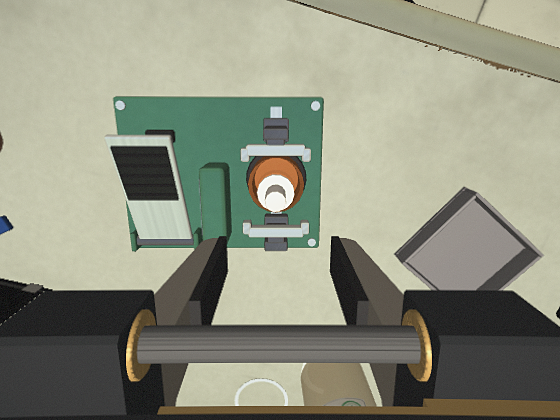

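The wrist view shows the plug at about (275,193), with its knob top at (275,203), close to the projected (274,205) and (274,196). The jaws are left-right symmetric and aligned with the press. Next I'll fit the blob.

Run:
```python
from h import *
v=np.load("st1.npy");st=dict(tool_pos=v[:3],ee_rot=v[3:])
im=cv2.imread("pics/w1.png");m=(im.min(2)>165).astype(np.uint8)
m[:, :245]=0;m[:,305:]=0;m[:165]=0;m[220:]=0
n,l,s,c=cv2.connectedComponentsWithStats(m);k=l[195,275] or 1+np.argmax(s[1:,4]);print(s[1:],c[1:],k)
for y in range(172,216,2):
    x=np.where(m[y])[0];print(y,x.min() if len(x) else 0,x.max() if len(x) else 0,im[y,275])
```

```text
[[257 175  37  39 914]
 [276 213   3   1   3]
 [280 212   2   2   3]] [[275.3 193.1]
 [277.  213. ]
 [280.3 212.3]] 1
172 0 0 [ 58 108 179]
174 0 0 [102 128 164]
176 269 282 [250 253 250]
178 264 286 [240 245 243]
180 263 288 [240 245 244]
182 261 290 [242 246 245]
184 259 291 [185 205 205]
186 259 292 [117 127 137]
188 258 293 [124 132 141]
190 258 293 [118 128 138]
192 257 293 [236 245 244]
194 258 293 [243 246 244]
196 258 293 [241 245 244]
198 258 292 [240 245 244]
200 259 292 [239 244 243]
202 260 291 [239 245 244]
204 262 289 [238 244 244]
206 263 287 [237 244 244]
208 267 284 [237 243 244]
210 270 279 [243 248 248]
212 271 281 [ 74  93 120]
214 0 0 [36 39 41]
```

Run:
```python
from h import *
v=np.load("st1.npy");st=dict(tool_pos=v[:3],ee_rot=v[3:])
a=back("wrist",(275.4,193),85,st);b=back("wrist",(275.4,201.3),115,st);print(a,b)
for t in (a,b):print(tool(t-st["tool_pos"],st))
# press corners from wrist
P=[back("wrist",p,10,st) for p in [(323,97),(113,97),(322,248)]];print(P,np.degrees(np.arctan2(*(P[0]-P[1])[1::-1]))-90)
```

```text
[508.6  66.1  85. ] [508.1  66.3 115. ]
[ -2.9  -2.  143.4]
[ -2.6  -2.4 113.4]
[array([414.2,  90.6,  10. ]), array([ 473.4, -118.2,   10. ]), array([575.4, 140.6,  10. ])] 15.815971041642896
```

Emit:
step_arm --pt "-0.003 -0.002 0.04 0" --pt "-0.003 -0.002 0.085 0" --pt "-0.003 -0.002 0.115 0" --pt "-0.003 -0.002 0.124 0" --pt "-0.003 -0.002 0.124 0"

```text
t: 2.33
tool_pos: [509.3, 65.3, 105.0]
ee_rot: [-1.899, -2.502, -0.0]
force: [-0.5, 0.5, -0.2]
grip_width: 0.604
```

Emit:
step_arm --pt "0 0 0 0" --pt "0 0 0 0" --pt "0 0 0 0" --pt "0 0 0 0" --pt "0 0 0 0" --pt "0 0 0 0" --grip -1 --force 25

```text
t: 3.08
tool_pos: [509.5, 64.6, 104.8]
ee_rot: [1.9, 2.501, 0.0]
force: [-0.3, 0.8, 2.5]
grip_width: 0.184
```

Emit:
step_arm --pt "0 0 -0.005 0" --pt "0 0 -0.012 0" --pt "0 0 -0.02 0" --pt "0 0 -0.035 0" --pt "0 0 -0.055 0" --pt "0 0 -0.08 0" --pt "0 0 -0.08 0"

```text
t: 3.95
tool_pos: [511.1, 64.5, 187.5]
ee_rot: [1.898, 2.498, 0.004]
force: [-0.2, -0.8, -1.2]
grip_width: 0.188
```

Emit:
step_arm --pt "0.03 0.012 0 0" --pt "0.08 0.031 0 0" --pt "0.13 0.051 0 0" --pt "0.18 0.071 0.02 0" --pt "0.207 0.081 0.05 0" --pt "0.2165 0.085 0.08 0" --pt "0.2165 0.085 0.11 0" --pt "0.2165 0.085 0.125 0"

```text
t: 4.95
tool_pos: [531.4, 295.6, 56.7]
ee_rot: [-1.899, -2.5, 0.006]
force: [0.4, 0.4, -0.7]
grip_width: 0.189
```

Run:
```python
from h import *
st=robot.state();im=robot.get_image("wrist");cv2.imwrite("pics/w2.png",im);t=robot.get_image("scene");cv2.imwrite("pics/s2.png",cv2.resize(t[140:300,150:350],None,fx=3,fy=3,interpolation=cv2.INTER_CUBIC))
print(st["tool_pos"],yaw(st),st["t"],st["force"],st["grip_width"])
```

```text
[531.4 295.6  56.7] 105.56438412531323 4.95 [ 0.4  0.4 -0.7] 0.18926985239738928
```

View pics/w2.png

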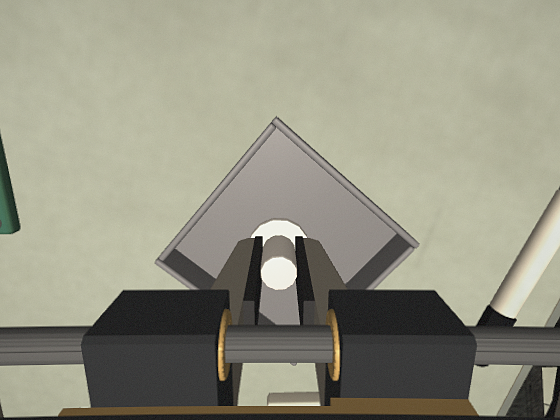

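The plug is held upright, centred over the tray (tray corners at (275,118), (417,245) and (157,263)). I'll lower and release.

Emit:
step_arm --pt "0 0 0.008 0" --pt "0 0 0.013 0" --pt "0 0 0.014 0" --pt "0 0 0.014 0" --pt "0 0 0.014 0"

```text
t: 5.68
tool_pos: [533.5, 296.1, 46.0]
ee_rot: [1.9, 2.501, 0.001]
force: [-0.1, 0.2, -0.1]
grip_width: 0.188
```

Emit:
step_arm --pt "0 0 0 0" --pt "0 0 0 0" --pt "0 0 0 0" --pt "0 0 0 0" --grip -0.1

```text
t: 6.18
tool_pos: [533.2, 296.0, 45.6]
ee_rot: [-1.901, -2.501, 0.0]
force: [0.3, -0.1, -0.2]
grip_width: 0.451
```

Emit:
step_arm --pt "0 0 -0.01 0" --pt "0 0 -0.04 0" --pt "0 0 -0.08 0" --pt "0 0 -0.13 0" --pt "0 0 -0.16 0" --pt "0 0 -0.16 0"

```text
t: 6.92
tool_pos: [535.1, 296.6, 209.6]
ee_rot: [1.898, 2.498, 0.009]
force: [-0.5, 0.4, -0.3]
grip_width: 0.452
```

Run:
```python
from h import *
st=robot.state();im=robot.get_image("wrist");cv2.imwrite("pics/w3.png",im)
print(st["tool_pos"],yaw(st),st["t"],st["force"],st["grip_width"])
g=[555,-344,0]-st["tool_pos"];print(tool(g,st))
```

```text
[535.1 296.6 209.6] 105.5526130899377 6.925 [-0.5  0.4 -0.3] 0.45202624818999
[-622.5 -154.1  208.4]
```

View pics/w3.png

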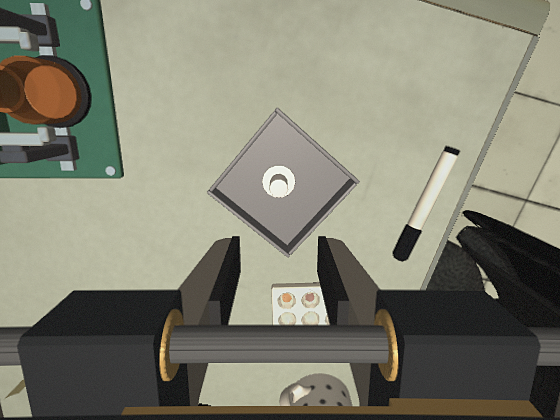

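The plug stands in the middle of the tray at (278,182), and the neck is empty. Next, the stopper.

Emit:
step_arm --pt "-0.04 -0.01 0 0" --pt "-0.095 -0.0235 0 0" --pt "-0.15 -0.037 0 0" --pt "-0.205 -0.051 0 0" --pt "-0.26 -0.064 0 0" --pt "-0.315 -0.078 0 0" --pt "-0.37 -0.092 0 0" --pt "-0.425 -0.105 0 0"

```text
t: 7.98
tool_pos: [544.7, -142.9, 203.5]
ee_rot: [-1.899, -2.499, 0.001]
force: [0.3, 0.7, -1.1]
grip_width: 0.451
```

Emit:
step_arm --pt "-0.055 -0.0135 0 0" --pt "-0.11 -0.027 0 0" --pt "-0.15 -0.037 0 0" --pt "-0.18 -0.045 0 0" --pt "-0.195 -0.049 0 0" --pt "-0.1975 -0.049 0 0" --pt "-0.1975 -0.049 0 0" --pt "-0.1975 -0.049 0 0"

```text
t: 8.98
tool_pos: [551.9, -343.8, 205.6]
ee_rot: [-1.899, -2.503, -0.0]
force: [-0.2, -0.8, 0.6]
grip_width: 0.452
```

Run:
```python
from h import *
st=robot.state();im=robot.get_image("wrist");cv2.imwrite("pics/w4.png",im)
np.save("st4.npy",np.r_[st["tool_pos"],st["ee_rot"]])
print(st["tool_pos"],yaw(st),st["t"],st["force"],st["grip_width"])
h=cv2.cvtColor(im,cv2.COLOR_BGR2HSV);m=cv2.inRange(h,(100,130,60),(125,255,255))
n,l,s,c=cv2.connectedComponentsWithStats(m);i=s[:,4]>60;print(s[i],c[i])
```

```text
[ 551.9 -343.8  205.6] 105.6242467277921 8.975 [-0.2 -0.8  0.6] 0.45230938921618535
[[     0      0    560    420 234351]
 [   261    170     33     33    849]] [[279.5 209.6]
 [276.8 185.8]]
```

View pics/w4.png

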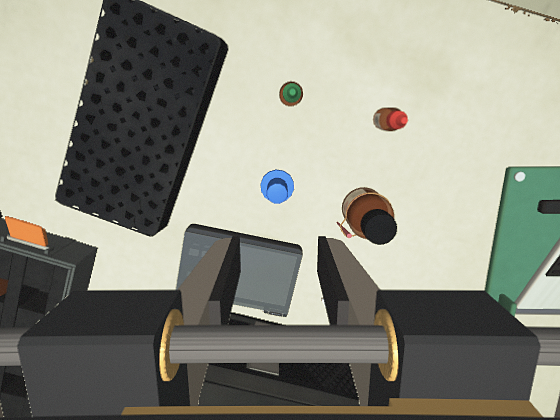

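The stopper's flange is at (277,186) and its knob at (277,194). The bottle is to the right at (369,215), clear of the planned finger span.

Run:
```python
from h import *
v=np.load("st4.npy");st=dict(tool_pos=v[:3],ee_rot=v[3:])
im=cv2.imread("pics/w4.png")
h=cv2.cvtColor(im,cv2.COLOR_BGR2HSV);m=cv2.inRange(h,(100,130,60),(125,255,255))
for y in range(168,206,3):
    x=np.where(m[y,250:305])[0]+250;print(y,(x.min(),x.max()) if len(x) else 0,im[y,277])
for p,z in [((277.2,186.5),27),((277.2,194),57)]:
    a=back("wrist",p,z,st);print(a,tool(a-st["tool_pos"],st))
```

```text
168 0 [212 236 238]
171 (np.int64(270), np.int64(283)) [246 160  95]
174 (np.int64(266), np.int64(288)) [239 157  96]
177 (np.int64(263), np.int64(290)) [224 132  79]
180 (np.int64(262), np.int64(292)) [120  73  45]
183 (np.int64(261), np.int64(292)) [145  84  49]
186 (np.int64(261), np.int64(293)) [239 161  98]
189 (np.int64(261), np.int64(293)) [238 157  95]
192 (np.int64(262), np.int64(291)) [236 150  88]
195 (np.int64(264), np.int64(290)) [236 152  90]
198 (np.int64(267), np.int64(287)) [234 147  88]
201 (np.int64(271), np.int64(282)) [234 144  82]
204 0 [205 238 244]
[ 552.2 -345.2   27. ] [ -1.4  -0.1 178.6]
[ 552.5 -345.    57. ] [ -1.3   0.2 148.6]
```

Emit:
step_arm --pt "-0.0013 0 0.04 0" --pt "-0.0013 0 0.09 0" --pt "-0.0013 0 0.13 0" --pt "-0.0013 0 0.15 0" --pt "-0.0013 0 0.16 0" --pt "-0.0013 0 0.16 0"

```text
t: 9.78
tool_pos: [552.6, -346.6, 46.4]
ee_rot: [1.9, 2.501, -0.0]
force: [-0.7, -0.7, 0.3]
grip_width: 0.448
```

Emit:
step_arm --pt "0 0 0 0" --pt "0 0 0 0" --pt "0 0 0 0" --pt "0 0 0 0" --pt "0 0 0 0" --grip -1 --force 25

```text
t: 10.4
tool_pos: [552.7, -346.8, 46.8]
ee_rot: [1.899, 2.5, -0.0]
force: [-0.3, 1.5, 5.8]
grip_width: 0.213
```

Emit:
step_arm --pt "0 0 -0.01 0" --pt "0 0 -0.03 0" --pt "0 0 -0.06 0" --pt "0 0 -0.1 0" --pt "0 0 -0.14 0" --pt "0 0 -0.16 0" --pt "0 0 -0.16 0"

```text
t: 11.28
tool_pos: [552.7, -346.9, 207.6]
ee_rot: [1.898, 2.499, -0.001]
force: [0.1, -0.8, -0.4]
grip_width: 0.205
```

Run:
```python
from h import *
st=robot.state()
print(st["tool_pos"],yaw(st),st["t"],st["force"],st["grip_width"])
for m in ([508.6,66,0],[511.4,66,0]):print(tool(m-st["tool_pos"],st))
```

```text
[ 552.7 -346.9  207.6] 105.5468581789534 11.275 [ 0.1 -0.8 -0.4] 0.20477309234521185
[410.3  67.8 206.5]
[409.5  70.5 206.5]
```

Emit:
step_arm --pt "0.03 0.005 0 0" --pt "0.08 0.0135 0 0" --pt "0.135 0.023 0 0" --pt "0.19 0.032 0 0" --pt "0.245 0.041 0 0" --pt "0.3 0.051 0 0" --pt "0.35 0.059 0 0" --pt "0.385 0.065 0 0"

```text
t: 12.28
tool_pos: [509.6, 44.3, 203.3]
ee_rot: [-1.897, -2.5, 0.003]
force: [1.0, 0.6, -0.5]
grip_width: 0.208
```

Emit:
step_arm --pt "0.015 0.003 0 0" --pt "0.0245 0.003 0 0" --pt "0.0245 0.003 0 0" --pt "0.0245 0.003 0 0" --pt "0.0245 0.003 0 0"

```text
t: 12.9
tool_pos: [508.0, 65.7, 205.6]
ee_rot: [1.902, 2.5, -0.0]
force: [0.5, -0.1, 0.1]
grip_width: 0.212
```

Run:
```python
from h import *
st=robot.state();im=robot.get_image("wrist");cv2.imwrite("pics/w5.png",im)
np.save("st5.npy",np.r_[st["tool_pos"],st["ee_rot"]])
print(st["tool_pos"],yaw(st),st["t"],st["force"],st["grip_width"])
cv2.imwrite("pics/w5c.png",cv2.resize(im[140:300,190:370],None,fx=3.7,fy=3.7,interpolation=cv2.INTER_CUBIC))
```

```text
[508.   65.7 205.6] 105.47782038833353 12.9 [ 0.5 -0.1  0.1] 0.21175776354670917
```

View pics/w5c.png

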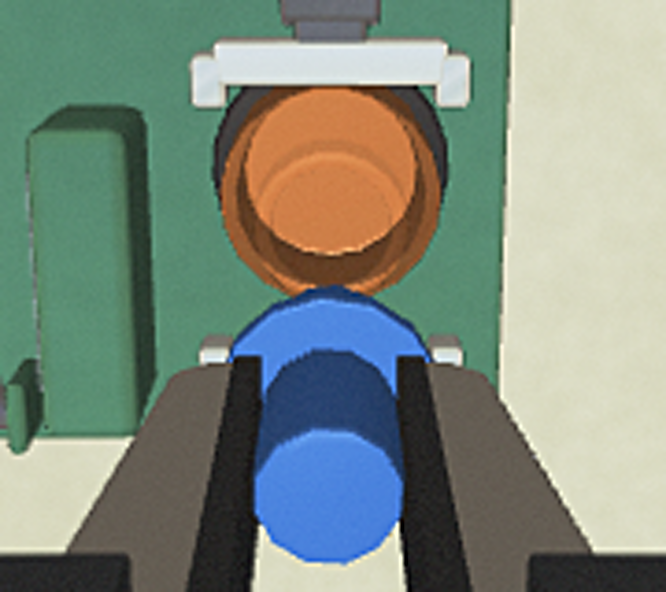

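The view shows the neck's orange circles centred near crop column 331, with rows 88–255 for the outer one, and the held stopper upright. I'll overlay projected rim, bore and flange circles to check.

Run:
```python
from h import *
v=np.load("st5.npy");st=dict(tool_pos=v[:3],ee_rot=v[3:])
im=cv2.imread("pics/w5c.png")
def circ(c,r,col):
    p=[(proj("wrist",np.array(c)+[r*np.cos(a),r*np.sin(a),0],st)-[190,140]+.5)*3.7-.5 for a in np.linspace(0,6.28,60)]
    cv2.polylines(im,[np.round(p).astype(int)],True,col,1)
m=[508.4,66.2]
circ(m+[80],18,(255,255,0));circ(m+[80],14,(0,255,0));circ(m+[0],28,(255,0,255))
f=205.6-46.5
t=v[:2]
circ([*t,f+27],17,(0,0,255));circ([*t,f+57],10,(255,255,255))
cv2.imwrite("pics/ov.png",im)
```

```text
(no output)
```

View pics/ov.png

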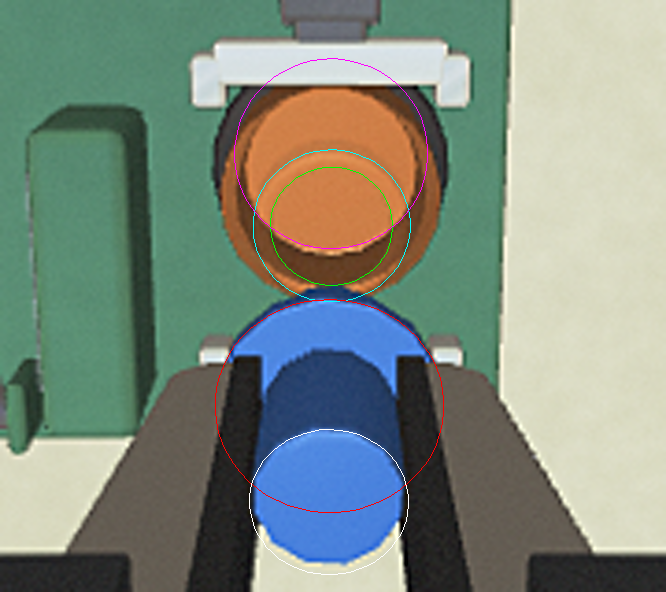

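Run:
```python
from h import *
st=robot.state();im=robot.get_image("scene")
h=cv2.cvtColor(im,cv2.COLOR_BGR2HSV);m=cv2.inRange(h,(100,130,60),(125,255,255))
f=st["tool_pos"][2]-46.5;t=st["tool_pos"][:2]
for z in (0,22,27,57):print(z,proj("scene",[*t,f+z]))
x0,y0=proj("scene",[*t,f+25]).astype(int)
for y in range(y0-25,y0+30):
    x=np.where(m[y,x0-20:x0+20])[0]+x0-20
    if len(x):print(y,x.min(),x.max(),end="; ")
```

```text
0 [239.7 179. ]
22 [239.6 170.2]
27 [239.6 168.1]
57 [239.4 155.8]
143 220 221; 144 220 220; 145 219 219; 154 236 237; 155 236 240; 156 236 241; 157 236 241; 158 236 240; 159 236 241; 160 236 241; 161 236 241; 162 236 241; 163 236 241; 164 236 241; 165 237 241; 166 236 241; 167 234 241; 168 234 246; 169 234 246; 170 236 245; 171 237 244; 172 237 243; 173 237 243; 174 237 243; 175 237 243; 176 237 243; 177 237 243; 178 238 242;
```

Emit:
step_arm --pt "0 0 0.02 0" --pt "0 0 0.045 0" --pt "0 0 0.065 0" --pt "0 0 0.073 0" --pt "0 0 0.078 0" --pt "0 0 0.083 0" --pt "0 0 0.087 0" --pt "0 0 0.087 0"

```text
t: 14.0
tool_pos: [507.8, 66.5, 118.5]
ee_rot: [-1.9, -2.501, 0.0]
force: [-0.2, -0.8, -0.2]
grip_width: 0.211
```

Emit:
step_arm --pt "0 0 0.003 0" --pt "0 0 0.006 0" --pt "0 0 0.009 0" --pt "0 0 0.012 0" --pt "0 0 0.013 0" --pt "0 0 0.013 0"

```text
t: 14.75
tool_pos: [507.8, 66.5, 105.5]
ee_rot: [-1.901, -2.501, 0.0]
force: [-0.1, 0.0, -0.3]
grip_width: 0.209
```

No contact yet at 105.5; I'll press down a little further, watching the force.

Emit:
step_arm --pt "0 0 0.001 0" --pt "0 0 0.002 0" --pt "0 0 0.002 0" --pt "0 0 0.002 0"

```text
t: 15.25
tool_pos: [508.2, 66.5, 104.3]
ee_rot: [1.9, 2.501, 0.001]
force: [-1.3, -0.2, 5.8]
grip_width: 0.213
```

Contact (5.8 N) at the expected height, so I'll release and lift.

Emit:
step_arm --pt "0 0 0 0" --pt "0 0 0 0" --pt "0 0 0 0" --pt "0 0 0 0" --grip 0.1

```text
t: 15.75
tool_pos: [507.7, 66.5, 103.4]
ee_rot: [-1.9, -2.501, 0.0]
force: [-0.0, 0.0, 0.4]
grip_width: 0.549
```

Emit:
step_arm --pt "0 0 -0.01 0" --pt "0 0 -0.04 0" --pt "0 0 -0.08 0" --pt "0 0 -0.11 0" --pt "0 0 -0.12 0" --pt "0 0 -0.12 0"

```text
t: 16.5
tool_pos: [508.0, 66.4, 223.9]
ee_rot: [1.9, 2.501, 0.001]
force: [0.1, 0.4, -0.6]
grip_width: 0.552
```

Run:
```python
from h import *
st=robot.state();im=robot.get_image("wrist");cv2.imwrite("pics/w6.png",im);s=robot.get_image("scene")
np.save("st6.npy",np.r_[st["tool_pos"],st["ee_rot"]])
print(st["tool_pos"],yaw(st),st["t"],st["force"],st["grip_width"])
c=np.zeros((600,800,3),np.uint8)
c[:330,:800]=cv2.resize(im[90:255,100:500],None,fx=2,fy=2)
c[330:600,:360]=cv2.resize(s[190:280,200:320],None,fx=3,fy=3,interpolation=cv2.INTER_CUBIC)
cv2.imwrite("pics/c6.png",c)
for p in ([508.4,66.2,85],[508.4,66.2,115]):print(proj("wrist",p,st),proj("scene",p))
```

```text
[508.   66.4 223.9] 105.54712368943058 16.5 [ 0.1  0.4 -0.6] 0.55247136920628
[278.3 196.7] [240.2 207.9]
[278.2 205.9] [240.  196.3]
```

View pics/c6.png

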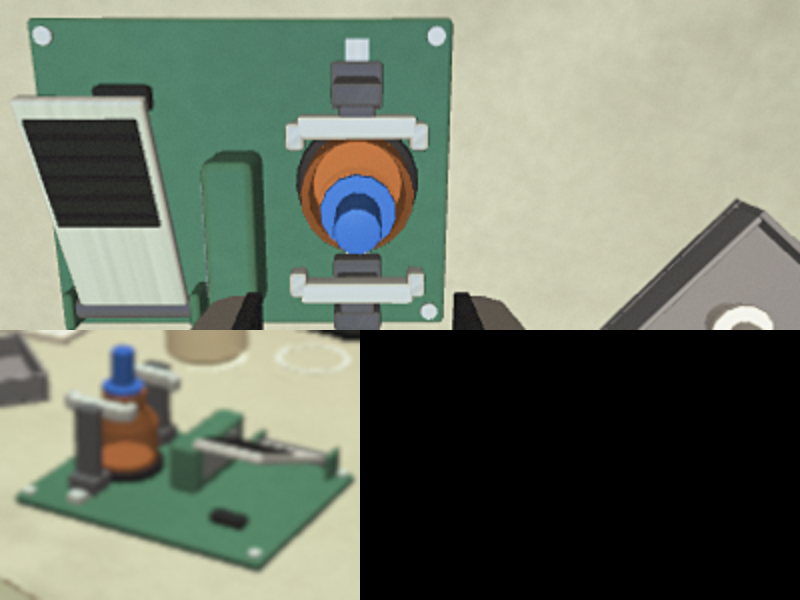

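The stopper sits straight, with its flange on the rim: (279,197) in the wrist picture against a predicted (278,197), and scene row 208 against 208. Next is the pedal, with the gripper shut.

Emit:
step_arm --pt "-0.03 -0.008 0 0" --pt "-0.07 -0.018 0 0" --pt "-0.105 -0.027 0 0" --pt "-0.124 -0.033 0 0" --pt "-0.128 -0.033 0.03 0" --pt "-0.128 -0.033 0.07 0" --pt "-0.128 -0.033 0.1 0" --pt "-0.128 -0.033 0.1 0" --grip -1

```text
t: 17.6
tool_pos: [507.3, -64.6, 119.8]
ee_rot: [-1.896, -2.495, 0.004]
force: [-0.1, -0.5, -0.0]
grip_width: 0.005
```

Emit:
step_arm --pt "0 0 0.01 0" --pt "0 0 0.02 0" --pt "0 0 0.03 0" --pt "0 0 0.04 0" --pt "0 0 0.05 0" --pt "0 0 0.06 0" --pt "0 0 0.06 0"

```text
t: 18.48
tool_pos: [510.7, -66.2, 63.8]
ee_rot: [1.9, 2.501, -0.001]
force: [-2.3, 0.3, 7.2]
grip_width: 0.006
```

Emit:
step_arm --pt "0 0 0.003 0" --pt "0 0 0.006 0" --pt "0 0 0.009 0" --pt "0 0 0.011 0" --pt "0 0 0.012 0" --pt "0 0 0.012 0"

```text
t: 19.23
tool_pos: [510.1, -66.5, 52.9]
ee_rot: [-1.9, -2.502, 0.003]
force: [-7.1, -1.8, 13.6]
grip_width: 0.008
```

Emit:
step_arm --pt "0 0 0.001 0" --pt "0 0 0.002 0" --pt "0 0 0.002 0"

```text
t: 19.6
tool_pos: [510.2, -66.5, 52.3]
ee_rot: [-1.899, -2.502, 0.004]
force: [-13.0, -0.5, 25.5]
grip_width: 0.001
```

The force doubled within about 0.6 mm, so the pedal is on its stop. I'll hold for a second, then rise.

Emit:
step_arm --pt "0 0 0 0" --pt "0 0 0 0" --pt "0 0 0 0" --pt "0 0 0 0" --pt "0 0 0 0" --pt "0 0 0 0" --pt "0 0 0 0" --pt "0 0 0 0"

```text
t: 20.6
tool_pos: [510.1, -66.5, 52.3]
ee_rot: [-1.899, -2.502, 0.004]
force: [-12.8, 0.3, 26.4]
grip_width: 0.006
```

Run:
```python
from h import *
st=robot.state();s=robot.get_image("scene");w=robot.get_image("wrist")
print(st["t"],st["tool_pos"],st["force"])
c=np.zeros((420,800,3),np.uint8);c[:360,:440]=cv2.resize(s[180:270,205:315],None,fx=4,fy=4,interpolation=cv2.INTER_CUBIC)
c[:300,440:800]=cv2.resize(w[100:300,200:440],None,fx=1.5,fy=1.5);cv2.imwrite("pics/c7.png",c)
```

```text
20.6 [510.1 -66.5  52.3] [-12.8   0.3  26.4]
```

View pics/c7.png

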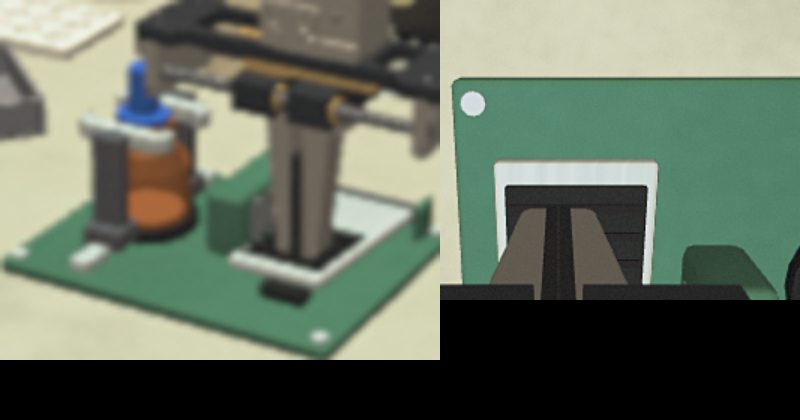

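The pedal is down and the jaws have closed, but the knob seems to lean left in the scene: knob x≈138 against flange x≈146 in the crop. I'll measure that before releasing.

Run:
```python
from h import *
c6=cv2.imread("pics/c6.png")[330:600,:360]
s=robot.get_image("scene")
def prof(im):
    h=cv2.cvtColor(im,cv2.COLOR_BGR2HSV);m=cv2.inRange(h,(100,120,50),(125,255,255))
    for y in range(im.shape[0]):
        x=np.where(m[y])[0]
        if len(x) and y%3==1:print(y//3+190,round(x.min()/3+200,1),round(x.max()/3+200,1),end="; ")
    print()
prof(c6);prof(cv2.resize(s[190:280,200:320],None,fx=3,fy=3,interpolation=cv2.INTER_CUBIC))
for z in(85,115):print(proj("scene",[508.4,66.2,z]))
cv2.imwrite("pics/k.png",cv2.resize(s[185:230,215:275],None,fx=10,fy=10,interpolation=cv2.INTER_CUBIC))
```

```text
196 238.3 243.3; 197 238.0 243.7; 198 238.0 243.7; 199 238.3 243.3; 200 238.3 243.7; 201 238.3 243.3; 202 238.3 243.7; 203 238.3 243.7; 204 238.3 243.7; 205 238.0 244.0; 206 237.3 245.7; 207 235.3 247.0; 208 235.0 247.0; 209 235.0 246.3; 210 236.0 245.7; 211 239.7 242.0; 
196 238.3 240.7; 197 238.0 240.7; 198 238.0 240.3; 199 238.3 240.3; 200 238.3 240.3; 201 238.3 240.3; 202 238.3 240.3; 203 238.3 240.7; 204 238.0 241.7; 205 237.7 243.3; 206 236.3 244.7; 207 235.3 246.7; 208 235.0 247.0; 209 235.3 246.3; 210 238.0 245.7; 
[240.2 207.9]
[240.  196.3]
```

View pics/k.png

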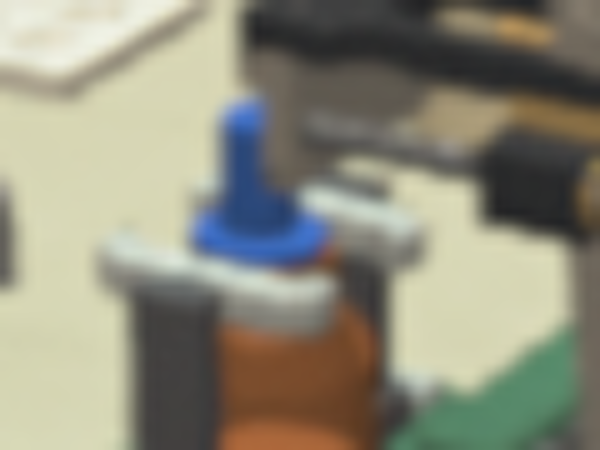

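The left edges are unchanged to 0.3 px (238.3/235), so the stopper hasn't moved. The gripper's end merely hides the knob's right side. I'll rise now.

Emit:
step_arm --pt "0 0 -0.006 0" --pt "0 0 -0.018 0" --pt "0 0 -0.034 0" --pt "0 0 -0.055 0" --pt "0 0 -0.085 0" --pt "0 0 -0.12 0" --pt "0 0 -0.15 0" --pt "0 0 -0.17 0"

```text
t: 21.75
tool_pos: [510.1, -65.8, 220.9]
ee_rot: [1.9, 2.501, -0.001]
force: [0.8, -0.1, -0.7]
grip_width: 0.006
```

Emit:
step_arm --pt "0.03 0 0 0" --pt "0.07 0 0 0" --pt "0.1 0 0 0" --pt "0.1 0 0 0" --pt "0.1 0 0 0"

```text
t: 22.38
tool_pos: [483.4, 30.0, 219.4]
ee_rot: [-1.901, -2.501, 0.001]
force: [0.3, 0.0, -0.6]
grip_width: 0.003
```

Run:
```python
from h import *
st=robot.state();s=robot.get_image("scene");w=robot.get_image("wrist")
print(st["t"],st["tool_pos"],st["force"])
c=np.zeros((600,800,3),np.uint8);c[:360,:800]=w[:252].repeat(1,0)[:,:] if 0 else cv2.resize(w[:252],(800,360))
c[360:,:800]=cv2.resize(s[180:330,160:420],None,fx=3,fy=3,interpolation=cv2.INTER_CUBIC)[:240,:800] if 0 else cv2.resize(s[160:325,0:550][:,0:550],(800,240))
cv2.imwrite("pics/c8.png",c)
for z in(85,115):print(proj("wrist",[508.4,66.2,z],st)*[800/560,360/252])
h=cv2.cvtColor(s,cv2.COLOR_BGR2HSV);m=cv2.inRange(h,(100,120,50),(125,255,255))
for y in range(194,214):
    x=np.where(m[y,225:260])[0]+225
    if len(x):print(y,x.min(),x.max(),end="; ")
```

```text
22.375 [483.4  30.  219.4] [ 0.3  0.  -0.6]
[442.9 334.7]
[447.6 353.2]
196 238 243; 197 238 243; 198 238 243; 199 238 243; 200 238 243; 201 238 243; 202 238 243; 203 238 243; 204 238 243; 205 238 243; 206 237 245; 207 235 246; 208 235 246; 209 235 246; 210 236 245; 211 240 241;
```

View pics/c8.png

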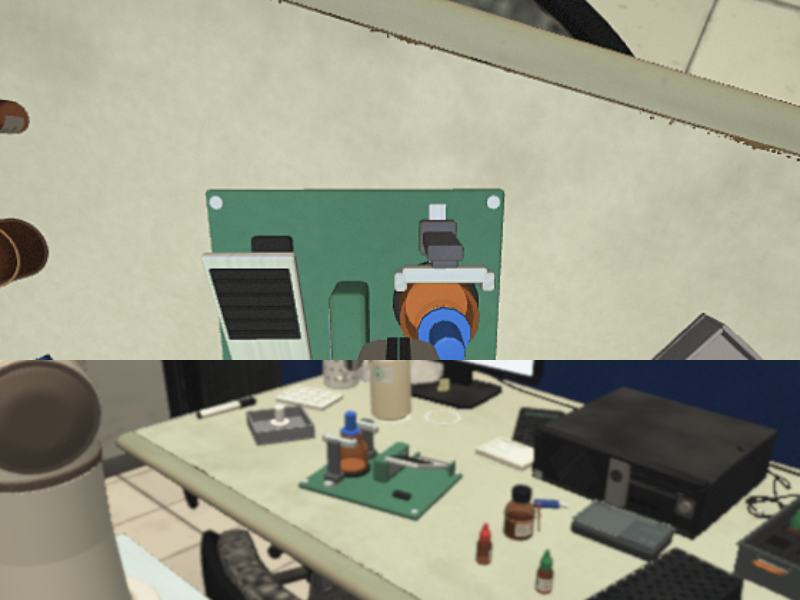

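The pedal is back up with the jaws open. The stopper is seated (same profile as before), the plug is in the tray at (280,415), and the bystanders are standing. The arm is clear.

```bash
python3 -c "
from rig import robot
print(robot.hand_in())"
```

```text
the job is handed in; nothing more can be done
None
```

The job is done and handed in, at about 22.4 s of the 72 s allowed; the hand-in gave no verdict.

- **Plug:** the white plug is out of the neck and stands in the middle of the grey tray.
- **Stopper:** the blue stopper is seated in the neck and released. It met the rim at the expected height with 5.8 N. Its outline in the scene camera was the same before and after the pedal push, to within about a pixel.
- **Pedal:** I pushed it to its stop, where the force rose to about 26 N, and held it there for about 1.2 s. It then sprang back up and the jaws opened.
- **Bystanders:** in the last picture both vials and the small bottle stood upright where they had been. The tall bottle was only partly in that view and looked unmoved. The arm touched nothing.

**Checks that disagreed:**
- **Camera positions:** the top and wrist cameras differed by about 3 mm on the press position. I used the wrist camera.
- **Stopper height:** the wrist picture suggested the held stopper hung about 10 mm low. The scene camera and the seating height showed it did not.
- **Apparent lean:** the stopper seemed to lean while the pedal was down. This was only the gripper hiding part of the knob.

I viewed 11 pictures, one over the budget.

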